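# Load the dosing cassette up the dock ramp

## Robot

A 6-joint arm with a two-finger parallel gripper is mounted at the origin on a cart in front of the work surface, level with it; the furniture and walls round the work are solid. World frame = base frame: x ahead of the robot, y to its left, z up, the work surface at z = 0. Lengths are in m, angles in rad, forces in N, time in s.
With the tool pointing down it reaches from about 0.25 to 0.775 m from the base axis. Payload 4 kg.
Tool frame: the origin (TCP) lies midway between the tips of the shut fingers; the grasp point (between the pads) lies 19 mm behind it; z points along the fingers, x is the direction in which the jaws open and shut, and the axes are right-handed (so a half turn about z gives the same grasp; the last joint's range is limited). The gripper opens to 94 mm and grips with 3 to 60 N. Pads are 16 mm wide; open, the fingers measure 119 mm over their backs; the gripper's body (75 mm by 177 mm) begins 78 mm behind the grasp point.
Start: joints at [1.04, 0.087, 1.371, -0, 1.684, -0.103], TCP at [0.228, 0.5, 0.206] pointing down, gripper open.
Joint ranges: [-3.1, 3.1], [-0.76, 2.03], [0.27, 2.55], [-1.08, 4.22], [0.17, 2.65], [-2.57, 2.57]. Speed limits (rad/s): [2.79, 2.79, 3.14, 3.14, 3.14, 3.14].

## Interface

Orientations are given as [roll, pitch, yaw] about the fixed x, y, z axes, in that order (R = Rz(yaw) Ry(pitch) Rx(roll)).
In Python, from bench import * gives the robot as it stands.
- The arm moves only by the tool send_rows, never from a script. Its argument "rows" is one flat list of numbers, 7 for each row, row after row: the shift along the world's x, y, z in mm, then the turn, a rotation vector about the world's x, y, z in degrees, then the opening, from 0 (shut) to 1 (fully open). A call has exactly 8 rows; each row shifts and turns the commanded pose from where the row before left it; what a row does not reach is not made up. A row lasts 1/8 s, in which the tool goes at most 62.5 mm and 10.7 degrees, less where a joint would pass 70% of its speed; a pose out of reach is approached as far as the arm can. A call is refused whole if a number of a shift passes 62.5 or a number of a turn 10.7, either way. A call with a gripper value outside its range is refused whole. The fingers move at their own pace and stop on an object; the grip force is fixed at half the most. Time passes only in rows, so rows that do not move let the fingers close, or fill a call up. It gives the time, the measured TCP pose, the force and the opening at its end, in the units of the state.
- get_obs(): the state, without advancing time (a new reading comes with each control period).
- snapshot(name): name is "scene" or "top" or "wrist"; returns a dict with "color" (384x512x3 uint8, red, green, blue), "intrinsics" (3x3 intrinsics, pixels), "distortion" ([k1, k2, p1, p2, k3] as OpenCV has them; the pictures are not rectified), "rvec" (rotation vector, rad) and "tvec" (3), from world to camera coordinates, as OpenCV has them; the wrist camera has in their place "T_tool_cam" (4x4, takes a point from camera to tool coordinates, whose origin is the TCP and whose axes are the tool frame's). Camera axes: x right, y down, z forward; pixel columns grow to the right and rows downward; lengths in m; the calibration is good to about 2 mm. A picture is of the moment at which its call begins: read the wrist's pose just before it. There is no depth.
- close_job(): hands the job in, once; it reports no verdict.
The state is a dict: "time": time; "joint_positions": joint angles; "qvel": joint speeds; "joint_torque": joint torques, N m; "tool_pos": TCP position; "ee_rot": TCP orientation; "wrist_force": force on the tool from outside, world axes, zero at the start; "wrist_torque": the same for the moment, N m; "width": finger opening in m.
Only numpy, scipy, OpenCV 4.12 (cv2) and the standard library are available. Lean on these libraries where they do the work, as an engineer would, in place of code of your own. Each camera call takes 0.05 s, during which the arm holds its last target.

## Task

Load the dosing cassette into the dosing dock: set it down flat on the open foot of the sloping ramp, narrow nose pointing up the slope towards the hood, and let go of it. Then push it gently up the ramp from behind until it is fully home against the sprung stop hidden under the hood, never pressing on the stop with more than 20 N, and leave it resting there. Do not disturb the other things on the worktop.

Things in the scene. Friction and masses are not known exactly. Their poses are not given: they have to be found in the camera images.
- dock: Dosing dock fixed to the worktop: a sloping aluminium ramp on a grey base, with a white hood over the ramp's upper half. 300 mm long, 80 mm wide. Origin on the worktop under its middle; x points from the foot of the ramp (robot side) to its closed top end, z up.
- ramp: Ramp of the dock, 300 mm long, rising at 7 degrees, no hood over its first 155 mm. Origin: middle of the lower edge of its running surface, 8 mm over the worktop; x up the slope along the surface, y across, z square off it. Side rails 7 mm high run its whole length, 63 mm apart inside, 75 mm outside.
- hood_mouth (a point): Middle of the lower edge of the hood's open mouth, on the ramp surface 155 mm up from the foot; the hood runs on to 300 mm. Inside it is 63 mm wide and 42 mm high over the surface, outside 75 mm wide and 46 mm high. Seated, the cassette's tail still sticks out of the mouth by about 1 to 61 mm.
- stop_rail: Fixed rail under the hood's roof, 253 mm up the ramp, carrying the hidden stop: a rigid block, 54 mm wide, clamped with its face anywhere from 194 to 254 mm up the ramp (not measured). A sprung pad mid-face stands 5 mm proud; its spring is weak (120 N/m, 0.6 N when flush). Fully home, the nose meets the rigid block behind the pad: a sharp rise of force over sliding friction (2 to 5 N).
- cassette_center (a point): Centre, 18 mm over the underside, of the dosing cassette: loose grey plastic box, white cover, 100 mm long (x, to the nose), 56 wide (y), 36 high, 0.3 to 0.6 kg. Nose end, last 10 mm: 44 mm wide, 30 high. Tail: flat upright face 50 mm behind the origin. Grasp across the 56 mm width; for the ramp, fingertips 10 mm or more over the underside to clear the rails.
- cassette_nose (a point): Middle of the cassette's flat nose face, 50 mm ahead of its centre along x, 18 mm over the underside.
- polish_tin: Bystander: round tin, 65 mm across, 29 mm high, origin under its middle.
- stain_dropper: Bystander: small brown dropper bottle, 34 mm across, 102 mm high, origin under its middle.
- peg_1: Bystander: wooden clothes peg, 72 x 15 x 12 mm, origin under its middle, long along y.
Mind the look-alikes: they are no part of the job. There is more than one size of the part that bears cassette_center; the job needs the smaller.

How it is judged:
By the outcome, as a careful person would: the job done as asked, in the order asked, and still so for the second after the job is handed in, with the robot touching nothing.
It also fails if it takes over 58 s, if anything falls off the work surface, if the arm or the gripper's body presses on something with over 40 N, if the wrist force passes 120 N, or if a joint passes its speed limit or range.

## Working session

There is one attempt and no reset: what is moved stays moved. The work goes in short steps, Python scripts to look and compute and a tool call to move; the robot and the scene stay as the last step left them, time stands still between calls to the robot, and variables do not carry over. Pictures are saved under pics/ and viewed, and the job is handed in when it is done.

Besides the shell and the picture viewer there is one more tool, called after "Request:" by a JSON object that holds its "api" and its "payload", one argument or row to a line. send_rows: Moves the arm, as the interface text tells. Its arguments: {"type":"object","properties":{"rows":{"type":"array","items":{"type":"number"}}},"required":["rows"]}

```bash
mkdir -p pics; ls; cat > h.py <<'E'
from bench import *
import numpy as np, cv2
from scipy.spatial.transform import Rotation as R
def snap(n,f):
    s=snapshot(n); cv2.imwrite('pics/'+f,cv2.cvtColor(s['color'],cv2.COLOR_RGB2BGR)); 
    np.savez('pics/'+f[:-4]+'.npz',**{k:np.array(v) for k,v in s.items()}); return s
E
python3 - <<'E'
from h import *
print(get_obs())
for n in ['scene','top','wrist']: s=snap(n,n+'0.png'); print({k:v for k,v in s.items() if k!='color'})
E
```

```text
pics
{'time': 0.0, 'joint_positions': array([ 1.03984551e+00,  8.80025827e-02,  1.37223214e+00, -4.85654651e-05,
        1.68357189e+00, -1.03107512e-01]), 'qvel': array([ 6.28937925e-04,  2.13323101e-03,  2.34170144e-06,  7.66355978e-04,
       -1.77232142e-04,  6.18438443e-05]), 'joint_torque': array([-1.98774255e-04, -3.40190935e+01, -3.02421892e+01,  7.17311958e-02,
        3.29877832e-02, -1.64940998e-04]), 'tool_pos': array([0.22795197, 0.49995113, 0.20428938]), 'ee_rot': array([-3.14141279e+00,  2.20717140e-03,  1.14294781e+00]), 'wrist_force': array([ 0.33515973,  0.57095135, -0.35588575]), 'wrist_torque': array([ 0.03793857,  0.00227229, -0.000125  ]), 'width': 0.09381913122254193}
{'intrinsics': array([[446.28364819,   0.        , 257.37529092],
       [  0.        , 446.28364819, 194.50800231],
       [  0.        ,   0.        ,   1.        ]]), 'distortion': array([-0.07425626,  0.        ,  0.        ,  0.        ,  0.        ]), 'rvec': array([ 2.23246168, -0.61494517,  0.25872212]), 'tvec': array([-0.46878097,  0.24160761,  0.85084491])}
{'intrinsics': array([[390.974
[... 250 characters left out ...]
7029, -2.17939315,  0.11786421]), 'tvec': array([0.04179647, 0.54776814, 1.18037492])}
{'intrinsics': array([[287.12317771,   0.        , 253.2184723 ],
       [  0.        , 287.12317771, 193.34495091],
       [  0.        ,   0.        ,   1.        ]]), 'distortion': array([-0.05332455,  0.        ,  0.        ,  0.        ,  0.        ]), 'T_tool_cam': array([[ 9.99999932e-01,  2.11569513e-04, -3.01290543e-04,
         1.10276849e-03],
       [-1.18400063e-04,  9.59722102e-01,  2.80951014e-01,
        -8.20472344e-02],
       [ 3.48595863e-04, -2.80950959e-01,  9.59722062e-01,
        -1.79768652e-01],
       [ 0.00000000e+00,  0.00000000e+00,  0.00000000e+00,
         1.00000000e+00]])}
```

View pics/scene0.png

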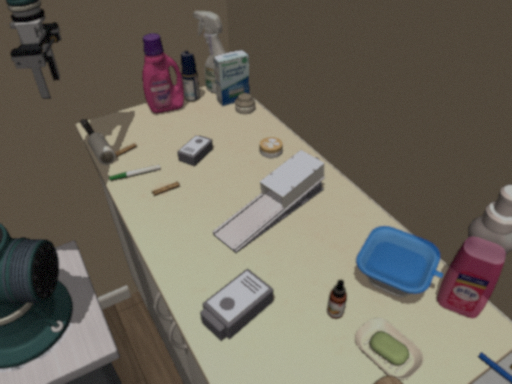

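View pics/top0.png

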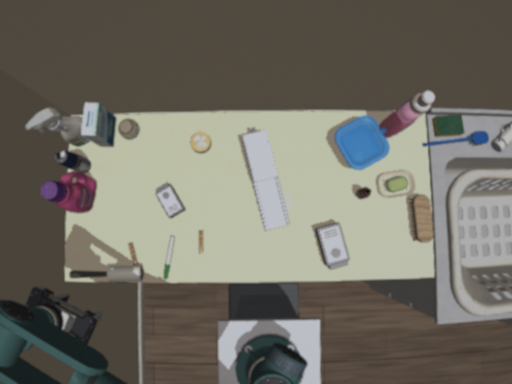

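View pics/wrist0.png

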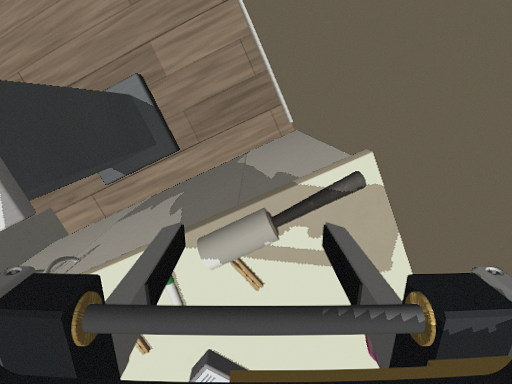

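The top view shows the dock at about (265,180) with its foot at (272,225). There are two cassettes, a smaller one near (170,200) and a larger one near (333,245). I'll zoom in on both.

```bash
python3 - <<'E'
import cv2
a=cv2.imread('pics/top0.png'); b=cv2.imread('pics/scene0.png')
cv2.imwrite('pics/z1.png',cv2.resize(a[120:280,140:300],(800,600*800//600))[:, :] if 0 else cv2.resize(a[120:270,140:340],None,fx=4,fy=4,interpolation=cv2.INTER_CUBIC))
cv2.imwrite('pics/z2.png',cv2.resize(b[120:270,145:345],None,fx=4,fy=4,interpolation=cv2.INTER_CUBIC))
E
```

```text
(no output)
```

View pics/z1.png

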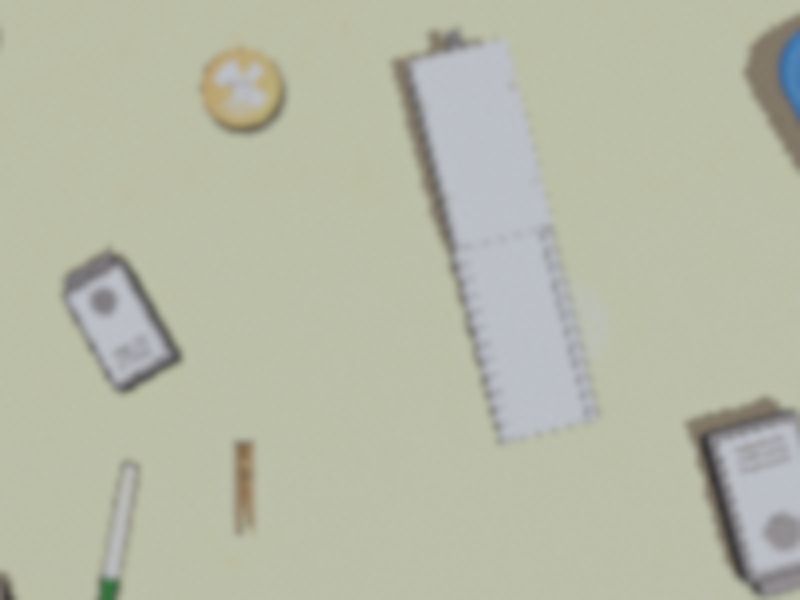

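View pics/z2.png

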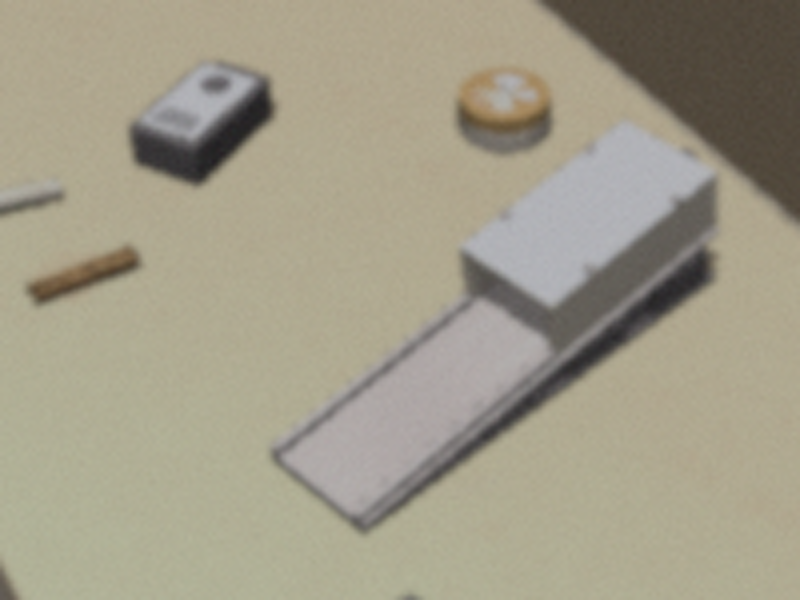

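```bash
cat >> h.py <<'E'
def cast(s,uv,z,T=None):
    """pixel->world on plane z. T = world_from_cam for wrist"""
    uv=np.atleast_2d(np.array(uv,float))
    p=cv2.undistortPoints(uv[:,None],s['intrinsics'],s['distortion'])[:,0]
    d=np.c_[p,np.ones(len(p))]
    if T is None:
        Rm=cv2.Rodrigues(s['rvec'])[0]; d=d@Rm; o=-Rm.T@s['tvec']
    else: d=d@T[:3,:3].T; o=T[:3,3]
    z=np.broadcast_to(z,len(d))
    return o+d*((z-o[2])/d[:,2])[:,None]
def wT(o,s):
    T=np.eye(4); T[:3,:3]=R.from_euler('xyz',o['ee_rot']).as_matrix(); T[:3,3]=o['tool_pos']; return T@s['T_tool_cam']
E
python3 - <<'E'
from h import *
t=np.load('pics/top0.npz'); s=np.load('pics/scene0.npz')
f=lambda p,o:(np.array(p)+.5)/4-.5+np.array(o)
np.set_printoptions(precision=4,suppress=True)
print('cass top',cast(t,f([(65,292),(118,258),(180,352),(122,390)],(140,120)),.036))
print('cass scene',cast(s,f([(205,62),(270,88),(195,162),(132,128)],(145,120)),.036))
print('foot top',cast(t,f([(500,443),(598,418)],(140,120)),.012))
print('foot scene',cast(s,f([(273,455),(362,525)],(145,120)),.012))
print('mouth top',cast(t,f([(455,247),(550,228)],(140,120)),[.074]*2))
print('mouth top scene',cast(s,f([(465,248),(550,307)],(145,120)),[.0725]*2))
print('hood end top',cast(t,f([(408,62),(505,40)],(140,120)),.09))
print('hood end scene',cast(s,f([(625,122),(718,177)],(145,120)),.09))
print('tin',cast(t,f([(242,88)],(140,120)),.029),'peg',cast(t,f([(244,485)],(140,120)),.012),'drop',cast(t,[(363,192)],.1))
E
```

```text
cass top [[0.5483 0.3458 0.036 ]
 [0.5743 0.3044 0.036 ]
 [0.5008 0.2552 0.036 ]
 [0.4719 0.3002 0.036 ]]
cass scene [[0.5436 0.3378 0.036 ]
 [0.5686 0.2854 0.036 ]
 [0.49   0.236  0.036 ]
 [0.4693 0.2924 0.036 ]]
foot top [[ 0.4289  0.0095  0.012 ]
 [ 0.4474 -0.0672  0.012 ]]
foot scene [[ 0.4264 -0.0037  0.012 ]
 [ 0.4446 -0.0748  0.012 ]]
mouth top [[ 0.5747  0.0426  0.074 ]
 [ 0.5882 -0.0287  0.074 ]]
mouth top scene [[ 0.5739  0.0329  0.0725]
 [ 0.5883 -0.0356  0.0725]]
hood end top [[0.7127 0.0762 0.09  ]
 [0.7288 0.0034 0.09  ]]
hood end scene [[ 0.7091  0.067   0.09  ]
 [ 0.7249 -0.0068  0.09  ]]
tin [[0.7092 0.2094 0.029 ]] peg [[0.3983 0.209  0.012 ]] drop [[ 0.5363 -0.2798  0.1   ]]
```

Request:
{"api": "send_rows", "payload": {
  "rows": [18, -32, 0, 0, 0, 4.8, 1, 18, -32, 0, 0, 0, 4.8, 1, 18, -32, 0, 0, 0, 4.8, 1, 18, -32, 0, 0, 0, 4.8, 1, 18, -32, 0, 0, 0, 4.8, 1, 18, -32, 0, 0, 0, 4.8, 1, 18, -32, 0, 0, 0, 4.8, 1, 18, -32, 0, 0, 0, 4.8, 1]
}}

```text
time: 1.15
tool_pos: [0.3724, 0.2433, 0.2052]
ee_rot: [-3.141, -0.0, 1.816]
wrist_force: [0.2, 0.6, 0.4]
width: 0.094
```

Request:
{"api": "send_rows", "payload": {
  "rows": [18, -32, -8, 1.2, -4.9, 0, 1, 18, -32, -8, 1.2, -4.9, 0, 1, 18, -32, -8, 1.2, -4.9, 0, 1, 18, -32, -8, 1.2, -4.9, 0, 1, 18, -32, -8, 1.2, -4.9, 0, 1, 18, -32, -8, 1.2, -4.9, 0, 1, 18, -32, -8, 1.2, -4.9, 0, 1, 18, -32, -8, 1.2, -4.9, 0, 1]
}}

```text
time: 2.15
tool_pos: [0.5163, -0.0127, 0.1415]
ee_rot: [2.434, 0.002, 1.812]
wrist_force: [1.1, 0.9, -0.9]
width: 0.0941
```

```bash
python3 - <<'E'
from h import *
o=get_obs();print(o); s=snap('wrist','w1.png'); np.save('pics/w1T.npy',wT(o,s))
cv2.imwrite('pics/w1z.png',cv2.resize(cv2.cvtColor(s['color'],cv2.COLOR_RGB2BGR)[80:330,150:360],None,fx=2.3,fy=2.3,interpolation=cv2.INTER_CUBIC))
E
```

```text
{'time': 2.15, 'joint_positions': array([-0.41042145, -0.43672784,  2.1105148 ,  0.51009385,  0.93558738,
       -2.41792761]), 'qvel': array([-1.01069663,  0.19009668,  0.3300841 ,  1.28058949, -0.56886824,
       -1.67191522]), 'joint_torque': array([  3.74608196, -14.39132988, -31.72002554,   0.33224942,
        -1.31374151,   1.41550038]), 'tool_pos': array([ 0.51633388, -0.01265867,  0.14151004]), 'ee_rot': array([2.43373680e+00, 2.38747582e-03, 1.81224840e+00]), 'wrist_force': array([ 1.10314348,  0.90428053, -0.89446234]), 'wrist_torque': array([0.02625931, 0.23947192, 0.08352756]), 'width': 0.09410212058318419}
```

View pics/w1.png

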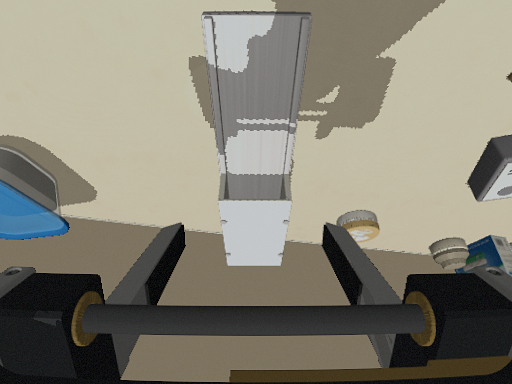

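View pics/w1z.png

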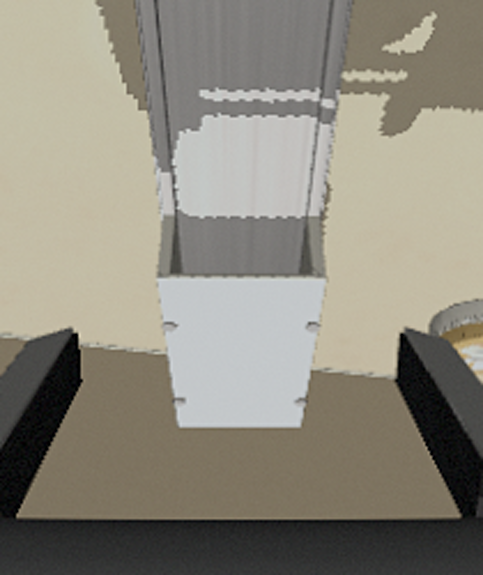

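```bash
cat > dock.py <<'E'
from h import *
np.set_printoptions(precision=4,suppress=True)
s=np.load('pics/w1.npz'); T=np.load('pics/w1T.npy')
g=cv2.cvtColor(s['color'],cv2.COLOR_RGB2BGR)
obj=np.array([(0,-37.5,7),(0,37.5,7),(155,-37.5,46),(155,37.5,46),(300,-37.5,46),(300,37.5,46)],float)/1000
px=np.array([(203,13),(311,12.5),(218.3,200.9),(292.2,200.9),(227.4,266),(281.3,265.7)])
ok,rv,tv=cv2.solvePnP(obj,px,s['intrinsics'],s['distortion'])
pr=cv2.projectPoints(obj,rv,tv,s['intrinsics'],s['distortion'])[0][:,0]
print(pr-px)
C=np.eye(4);C[:3,:3]=cv2.Rodrigues(rv)[0];C[:3,3]=tv[:,0]
W=T@C
print('ramp origin',W[:3,3],'xaxis',W[:3,0],'yaw',np.degrees(np.arctan2(W[1,0],W[0,0])),'slope',np.degrees(np.arcsin(W[2,0])), 'z',W[:3,2])
# other estimate: plane casts
a=cast(s,px[:2],.015,T);b=cast(s,px[2:4],.008+.155*np.sin(np.radians(7))+.046*np.cos(np.radians(7)),T);c=cast(s,px[4:],.008+.3*np.sin(np.radians(7))+.046*np.cos(np.radians(7)),T)
print(a,b,c)
th=np.radians(7)
m=lambda q:q.mean(0)
d=m(c)-m(a);print('yaw cast',np.degrees(np.arctan2(d[1],d[0])),np.hypot(*d[:2]), 'expect',.3*np.cos(th)-.039*np.sin(th))
# floor depth visible through mouth top
cam=np.linalg.inv(C)[:3,3];print('cam in ramp',cam)
k=cam[2]/(cam[2]-.042);print('deepest s',cam[0]+(.155-cam[0])*k)
E
python3 dock.py
```

```text
[[-0.8422 -0.018 ]
 [ 0.6333  0.8298]
 [-0.6753 -0.6939]
 [ 0.9719 -0.9171]
 [-0.1892  0.305 ]
 [ 0.1824  0.3421]]
ramp origin [ 0.434  -0.0298  0.0097] xaxis [0.9642 0.2335 0.126 ] yaw 13.615925903415508 slope 7.236658537869762 z [-0.1247 -0.0203  0.992 ]
[[ 0.4427 -0.066   0.015 ]
 [ 0.4244  0.0062  0.015 ]] [[ 0.5919 -0.0297  0.0725]
 [ 0.5737  0.0428  0.0725]] [[0.7344 0.0043 0.0902]
 [0.7144 0.0775 0.0902]]
yaw cast 13.681247207016854 0.2993385534888342 expect 0.29301094109959586
cam in ramp [-0.0662 -0.0044  0.2253]
deepest s 0.20568136187795547
```

The picture is upside down, with up-ramp pointing down. It shows the foot at v≈13 and the mouth's top edge at v≈201. The ramp under the hood is lit and I can see no stop up to s≈205 mm. I'll lower the camera to look deeper.

Request:
{"api": "send_rows", "payload": {
  "rows": [-5, -1, -13, 0, 0, 0, 1, -5, -1, -13, 0, 0, 0, 1, -5, -1, -13, 0, 0, 0, 1, -5, -1, -13, 0, 0, 0, 1, -5, -1, -13, 0, 0, 0, 1, -5, -1, -10, 0, 0, 0, 1, 0, 0, 0, 0, 0, 0, 1, 0, 0, 0, 0, 0, 0, 1]
}}

```text
time: 3.2
tool_pos: [0.4871, -0.0153, 0.0685]
ee_rot: [2.439, 0.003, 1.809]
wrist_force: [0.2, 0.3, -0.4]
width: 0.0942
```

```bash
python3 - <<'E'
from h import *
o=get_obs();print(o); s=snap('wrist','w2.png'); np.save('pics/w2T.npy',wT(o,s))
c=cv2.cvtColor(s['color'],cv2.COLOR_RGB2BGR)[180:300,190:330]
cv2.imwrite('pics/w2z.png',cv2.resize(c,None,fx=5,fy=5,interpolation=cv2.INTER_CUBIC))
E
```

```text
{'time': 3.2, 'joint_positions': array([-0.45682895, -0.43338734,  2.26022189,  0.59239977,  0.83021557,
       -2.56566211]), 'qvel': array([-0.00046875,  0.00014019, -0.00986678, -0.00078875, -0.00144381,
        0.00052229]), 'joint_torque': array([ 2.61956704e-02, -1.11223099e+01, -2.88847089e+01,  1.55451391e+00,
       -1.38467655e+00, -9.86102619e-03]), 'tool_pos': array([ 0.48712521, -0.01534748,  0.06848532]), 'ee_rot': array([2.43908754, 0.0032079 , 1.80939917]), 'wrist_force': array([ 0.18164802,  0.29462088, -0.42855691]), 'wrist_torque': array([-0.0151336 ,  0.27218155,  0.01265008]), 'width': 0.09418575044730247}
```

View pics/w2.png

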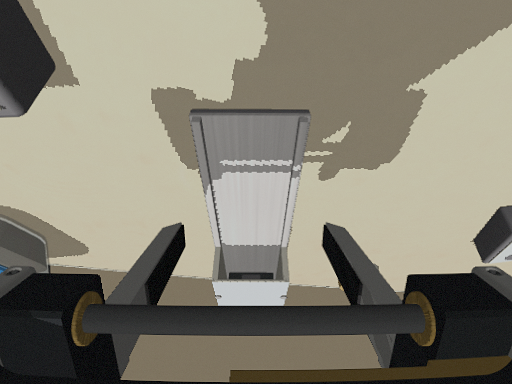

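View pics/w2z.png

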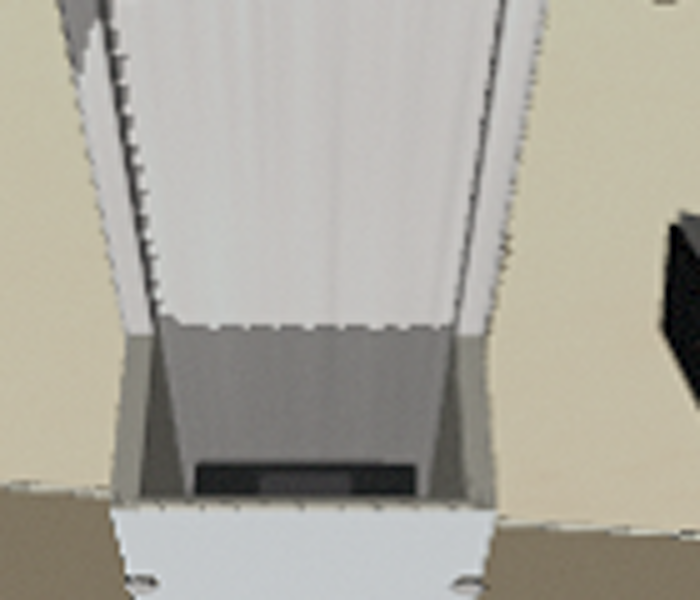

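```bash
cat > d2.py <<'E'
from h import *
np.set_printoptions(precision=4,suppress=True)
s=np.load('pics/w2.npz'); T=np.load('pics/w2T.npy')
f=lambda p:(np.array(p,float)+.5)/5-.5+np.array((190,180))
cv2.imwrite('pics/w2y.png',cv2.resize(cv2.cvtColor(s['color'],cv2.COLOR_RGB2BGR)[100:200,180:320],None,fx=5,fy=5,interpolation=cv2.INTER_CUBIC))
th=np.radians(7);a=np.radians(13.65)
Wr=R.from_euler('zy',[13.65,-7],degrees=True).as_matrix()
def inv(px,h,o=np.array([.436,-.0295,.008])):
    n=Wr[:,2]; p=cv2.undistortPoints(np.array(px)[:,None],s['intrinsics'],s['distortion'])[:,0]
    d=np.c_[p,np.ones(len(p))]@T[:3,:3].T; c=T[:3,3]
    P=c+d*((h-n@(c-o))/(d@n))[:,None]
    return (P-o)@Wr
print('mouth floor',inv(f([(163,325),(452,325)]),0))
print('mouth floor outer h7',inv(f([(127,335),(487,335)]),.007))
print('mouth top',inv(f([(113,505),(495,508)]),.046), inv(f([(142,500),(470,503)]),.042))
print('foot',inv([(191,111),(310,111)],.007))
for h in (0,.001,.003,.006): print(h,inv(f([(195,464),(417,464)]),h))
E
python3 d2.py
```

```text
mouth floor [[ 0.1655 -0.0313  0.    ]
 [ 0.1682  0.0314  0.    ]]
mouth floor outer h7 [[ 0.1573 -0.0379  0.007 ]
 [ 0.1606  0.0377  0.007 ]]
mouth top [[ 0.1532 -0.0378  0.046 ]
 [ 0.1589  0.0353  0.046 ]] [[ 0.1604 -0.0332  0.042 ]
 [ 0.1655  0.0313  0.042 ]]Traceback (most recent call last):
  File "d2.py", line 16, in <module>
    print('foot',inv([(191,111),(310,111)],.007))
                 ~~~^^^^^^^^^^^^^^^^^^^^^^^^^^^^
  File "d2.py", line 9, in inv
    n=Wr[:,2]; p=cv2.undistortPoints(np.array(px)[:,None],s['intrinsics'],s['distortion'])[:,0]
                 ~~~~~~~~~~~~~~~~~~~^^^^^^^^^^^^^^^^^^^^^^^^^^^^^^^^^^^^^^^^^^^^^^^^^^^^^^
cv2.error: OpenCV(4.12.0) /io/opencv/modules/calib3d/src/undistort.dispatch.cpp:538: error: (-215:Assertion failed) npoints >= 0 && src.isContinuous() && (depth == CV_32F || depth == CV_64F) in function 'undistortPoints'
```

View pics/w2y.png

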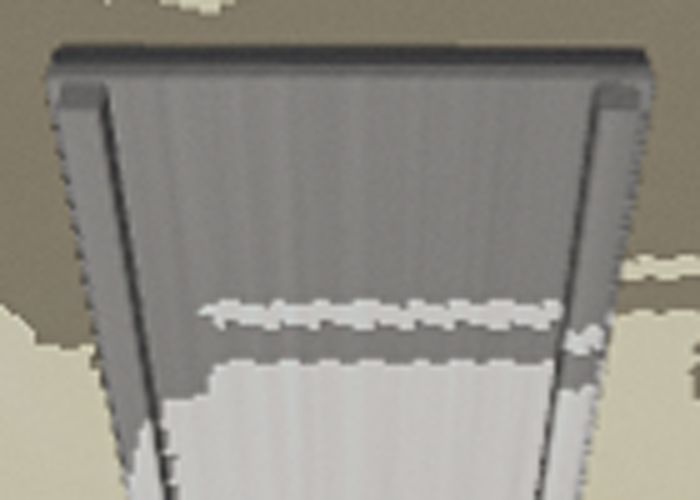

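```bash
python3 - <<'E'
src=open('d2.py').read().replace("print('foot',inv([(191,111),(310,111)],.007))","g=lambda p:(np.array(p,float)+.5)/5-.5+np.array((180,100))\nprint('foot surf',inv(g([(48,72),(655,74)]),0),inv(g([(60,107),(638,107)]),.007))")
open('d2.py','w').write(src)
E
python3 d2.py
```

```text
mouth floor [[ 0.1655 -0.0313  0.    ]
 [ 0.1682  0.0314  0.    ]]
mouth floor outer h7 [[ 0.1573 -0.0379  0.007 ]
 [ 0.1606  0.0377  0.007 ]]
mouth top [[ 0.1532 -0.0378  0.046 ]
 [ 0.1589  0.0353  0.046 ]] [[ 0.1604 -0.0332  0.042 ]
 [ 0.1655  0.0313  0.042 ]]
foot surf [[ 0.0004 -0.0389 -0.    ]
 [ 0.0022  0.0398  0.    ]] [[ 0.0009 -0.0366  0.007 ]
 [ 0.0023  0.0365  0.007 ]]
0 [[ 0.2351 -0.0291  0.    ]
 [ 0.2382  0.0275  0.    ]]
0.001 [[ 0.233  -0.0289  0.001 ]
 [ 0.236   0.0273  0.001 ]]
0.003 [[ 0.2287 -0.0286  0.003 ]
 [ 0.2317  0.0269  0.003 ]]
0.006 [[ 0.2222 -0.0281  0.006 ]
 [ 0.2252  0.0264  0.006 ]]
```

The lowered view shows the dark stop block under the hood with its lower edge at v≈272, and the grey sprung pad in the middle. That puts the block face at roughly s≈222±8 mm. Next is the cassette.

Request:
{"api": "send_rows", "payload": {
  "rows": [3, 25, 12, -1.2, 4.9, 0, 1, 3, 25, 12, -1.2, 4.9, 0, 1, 3, 25, 12, -1.2, 4.9, 0, 1, 3, 25, 12, -1.2, 4.9, 0, 1, 3, 25, 12, -1.2, 4.9, 0, 1, 3, 25, 12, -1.2, 4.9, 0, 1, 3, 25, 12, -1.2, 4.9, 0, 1, 3, 25, 12, -1.2, 4.9, 0, 1]
}}

```text
time: 4.25
tool_pos: [0.5115, 0.1861, 0.1651]
ee_rot: [-3.138, 0.003, 1.812]
wrist_force: [0.8, -0.3, 0.2]
width: 0.094
```

Request:
{"api": "send_rows", "payload": {
  "rows": [3, 18, -4, 0, 0, 3, 1, 3, 18, -4, 0, 0, 3, 1, 3, 18, -4, 0, 0, 3, 1, 3, 18, -4, 0, 0, 3, 1, 2, 18, -4, 0, 0, 3, 1, 2, 15, -4, 0, 0, 3, 1, 0, 0, 0, 0, 0, 0, 1, 0, 0, 0, 0, 0, 0, 1]
}}

```text
time: 5.25
tool_pos: [0.5267, 0.2896, 0.1399]
ee_rot: [-3.139, 0.003, 2.125]
wrist_force: [0.1, -0.1, 0.2]
width: 0.0938
```

```bash
python3 - <<'E'
from h import *
o=get_obs();print(o['tool_pos'],np.degrees(o['ee_rot']),o['joint_positions']); s=snap('wrist','w3.png'); np.save('pics/w3T.npy',wT(o,s))
c=cv2.cvtColor(s['color'],cv2.COLOR_RGB2BGR)[90:300,130:390]
cv2.imwrite('pics/w3z.png',cv2.resize(c,None,fx=2.8,fy=2.8,interpolation=cv2.INTER_CUBIC))
E
```

```text
[0.52674962 0.28963976 0.13988063] [-179.82722025    0.18600631  121.78103823] [ 0.41057754  0.22347055  1.34577153 -0.00364585  1.57486867 -1.71490791]
```

View pics/w3.png

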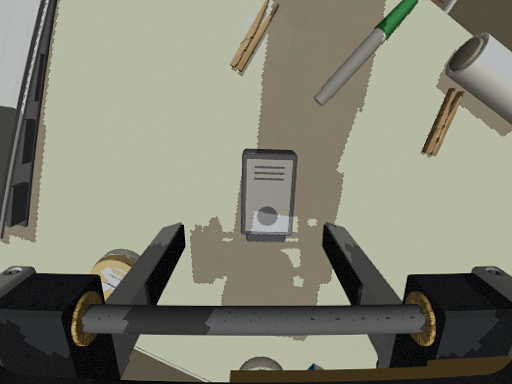

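View pics/w3z.png

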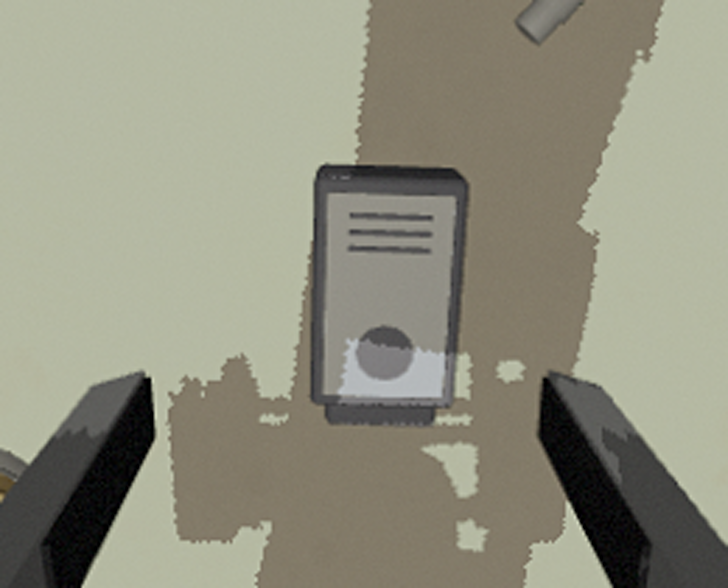

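```bash
python3 - <<'E'
from h import *
np.set_printoptions(precision=4,suppress=True)
s=np.load('pics/w3.npz'); T=np.load('pics/w3T.npy'); 
f=lambda p:(np.array(p,float)+.5)/2.8-.5+np.array((130,90))
P=cast(s,f([(320,180),(465,185),(452,405),(312,402)]),.036,T)
N=cast(s,f([(327,423),(435,423)]),.030,T)
print(P,N,[np.linalg.norm(P[i]-P[(i+1)%4]) for i in range(4)],np.linalg.norm(N[0]-N[1]))
for a,b in((0,3),(1,2)):
  d=P[b]-P[a];print(np.degrees(np.arctan2(d[1],d[0])))
d=P[1]-P[0]; print(np.degrees(np.arctan2(d[1],d[0]))-90); d=P[2]-P[3]; print(np.degrees(np.arctan2(d[1],d[0]))-90)
d=N[1]-N[0]; print(np.degrees(np.arctan2(d[1],d[0]))-90)
x=P.mean(0);u=N.mean(0)-P.mean(0);print(x,np.degrees(np.arctan2(u[1],u[0])),N.mean(0))
E
```

```text
[[0.4982 0.2614 0.036 ]
 [0.4726 0.306  0.036 ]
 [0.5454 0.3493 0.036 ]
 [0.5727 0.303  0.036 ]] [[0.5797 0.3139 0.03  ]
 [0.5572 0.3501 0.03  ]] [np.float64(0.05143959991643186), np.float64(0.08473660053516568), np.float64(0.05375372568631317), np.float64(0.08531630829297612)] 0.042642129374660095
29.21341690098827
30.771443263581084
29.886800422110824
30.509204868781197
31.84364077493136
[0.5222 0.3049 0.036 ] 30.32422900601501 [0.5684 0.332  0.03  ]
```

The wrist view shows the small cassette at about (268,193) in the full picture. Its narrow nose points image-down, which is away from the robot. I measure the centre at (0.5255, 0.3067) and the yaw at 30.4°. Going in to grasp.

Request:
{"api": "send_rows", "payload": {
  "rows": [-0.5, 8.5, -15, 0, 0, -0.7, 1, -0.5, 8.5, -15, 0, 0, -0.7, 1, 0, 0, -22, 0, 0, 0, 1, 0, 0, -22, 0, 0, 0, 1, 0, 0, -22, 0, 0, 0, 1, 0, 0, -18, 0, 0, 0, 1, 0, 0, -14, 0, 0, 0, 1, 0, 0, 0, 0, 0, 0, 1]
}}

```text
time: 6.3
tool_pos: [0.5247, 0.3064, 0.0101]
ee_rot: [-3.136, 0.003, 2.101]
wrist_force: [-0.0, 0.0, -0.2]
width: 0.0939
```

Request:
{"api": "send_rows", "payload": {
  "rows": [0, 0, 0, 0, 0, 0, 0, 0, 0, 0, 0, 0, 0, 0, 0, 0, 0, 0, 0, 0, 0, 0, 0, 0, 0, 0, 0, 0, 0, 0, 0, 0, 0, 0, 0, 0, 0, 0, 0, 0, 0, 0, 0, 0, 0, 0, 0, 0, 0, 0, 0, 0, 0, 0, 0, 0]
}}

```text
time: 7.3
tool_pos: [0.5261, 0.3066, 0.0122]
ee_rot: [-3.139, 0.004, 2.101]
wrist_force: [1.3, -2.5, 3.3]
width: 0.056
```

Request:
{"api": "send_rows", "payload": {
  "rows": [0, 0, 15, 0, 0, 0, 0, 0, 0, 25, 0, 0, 0, 0, 0, 0, 30, 0, 0, 0, 0, -3, -20, 5, 0, 0, -3.4, 0, -3, -25, 0, 0, 0, -3.4, 0, -3, -25, 0, 0, 0, -3.4, 0, -3, -27, 0, 0, 0, -3.4, 0, -3, -28, 0, 0, 0, -3.4, 0]
}}

```text
time: 8.3
tool_pos: [0.5084, 0.1797, 0.0845]
ee_rot: [-3.134, 0.003, 1.801]
wrist_force: [0.8, -0.4, -5.5]
width: 0.0557
```

Request:
{"api": "send_rows", "payload": {
  "rows": [-3.5, -35, -2, 0.27, -1.135, 0, 0, -3.5, -38, -2, 0.27, -1.135, 0, 0, -3.5, -38, -2, 0.27, -1.135, 0, 0, -3.5, -38, -2, 0.27, -1.135, 0, 0, -3.5, -30, -2, 0.27, -1.135, 0, 0, -3.5, -19, -2, 0.27, -1.135, 0, 0, 0, 0, 0, 0, 0, 0, 0, 0, 0, 0, 0, 0, 0, 0]
}}

```text
time: 9.3
tool_pos: [0.4885, -0.0159, 0.0738]
ee_rot: [3.024, 0.001, 1.803]
wrist_force: [1.0, 0.7, -5.9]
width: 0.0555
```

```bash
python3 - <<'E'
from h import *
o=get_obs();print(o['tool_pos'],np.degrees(o['ee_rot']),o['joint_positions'],o['wrist_force']); s=snap('wrist','w4.png'); np.save('pics/w4T.npy',wT(o,s)); t=snap('scene','s4.png')
cv2.imwrite('pics/s4z.png',cv2.resize(cv2.imread('pics/s4.png')[120:270,145:345],None,fx=4,fy=4,interpolation=cv2.INTER_CUBIC))
E
```

```text
[ 0.48850057 -0.015859    0.07376657] [1.73285347e+02 7.70048772e-02 1.03308115e+02] [-0.18167262 -0.07129913  1.80088499  0.04750068  1.30438485 -1.99485731] [ 1.01309749  0.67631312 -5.92922929]
```

View pics/w4.png

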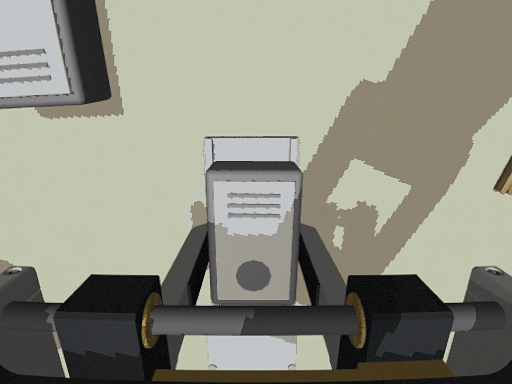

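View pics/s4z.png

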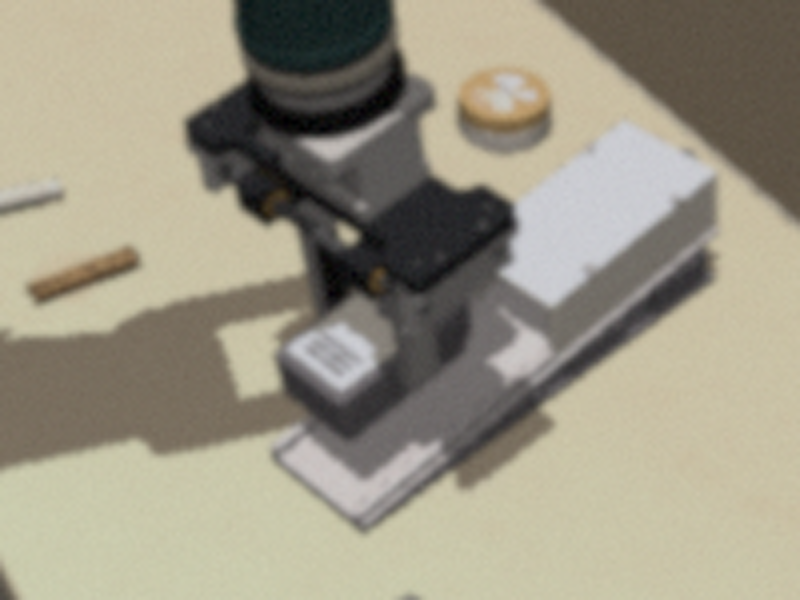

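```bash
python3 - <<'E'
from h import *
a=cv2.imread('pics/w4.png')
z=cv2.resize(a[125:310,190:315],None,fx=3.2,fy=3.2,interpolation=cv2.INTER_CUBIC)
z2=cv2.resize(a[330:375,190:315],None,fx=3.2,fy=3.2,interpolation=cv2.INTER_CUBIC)
cv2.imwrite('pics/w4z.png',np.hstack([z,np.pad(z2,((0,z.shape[0]-z2.shape[0]),(0,0),(0,0)))]))
E
```

```text
(no output)
```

View pics/w4z.png

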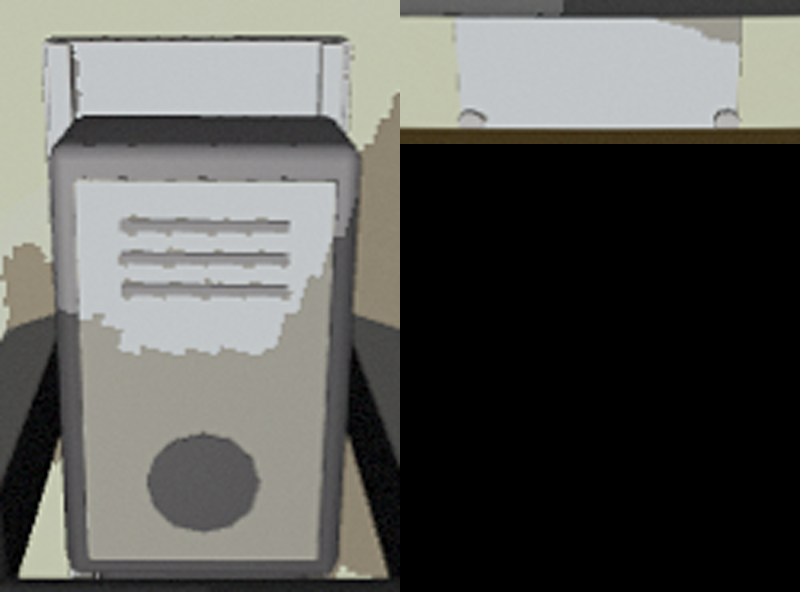

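Scene view: the cassette hangs level with the slope over the foot, nose towards the hood. Wrist view: the foot's middle is at u≈251.4 and the cassette's tail middle at u≈254.2. After correcting for depth, the cassette needs about 1.8 mm to the right (−y).

Request:
{"api": "send_rows", "payload": {
  "rows": [1, -1, -8, 0, 0, 0, 0, 0.5, -0.8, -9, 0, 0, 0, 0, 0, 0, -8, 0, 0, 0, 0, 0, 0, -6, 0, 0, 0, 0, 0, 0, -4, 0, 0, 0, 0, 0, 0, -3, 0, 0, 0, 0, 0, 0, -2, 0, 0, 0, 0, 0, 0, -1, 0, 0, 0, 0]
}}

```text
time: 10.4
tool_pos: [0.4912, -0.018, 0.0339]
ee_rot: [3.022, 0.003, 1.804]
wrist_force: [-0.4, 0.7, -7.1]
width: 0.0555
```

```bash
python3 - <<'E'
from h import *
o=get_obs();print(o['tool_pos'],np.degrees(o['ee_rot']),o['wrist_force']); s=snap('wrist','w5.png'); t=snap('scene','s5.png')
a=cv2.imread('pics/w5.png')
cv2.imwrite('pics/w5z.png',np.hstack([cv2.resize(a[90:310,190:315],(375,590)),cv2.resize(t['color'][170:270,180:280,::-1],(425,590))]))
E
```

```text
[ 0.49124833 -0.0179947   0.0338778 ] [1.73153549e+02 1.69502831e-01 1.03369121e+02] [-0.38020862  0.66158297 -7.14144713]
```

View pics/w5z.png

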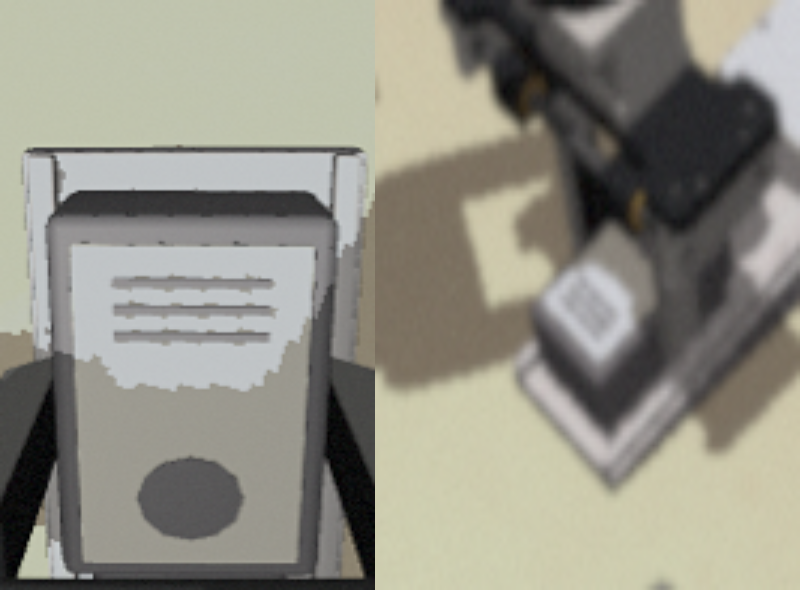

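Request:
{"api": "send_rows", "payload": {
  "rows": [0, 0, -1, 0, 0, 0, 0, 0, 0, -1, 0, 0, 0, 0, 0, 0, -1, 0, 0, 0, 0, 0, 0, -1, 0, 0, 0, 0, 0, 0, -1, 0, 0, 0, 0, 0, 0, -0.5, 0, 0, 0, 0, 0, 0, 0, 0, 0, 0, 0, 0, 0, 0, 0, 0, 0, 0]
}}

```text
time: 11.5
tool_pos: [0.4912, -0.018, 0.0283]
ee_rot: [3.022, 0.003, 1.804]
wrist_force: [-0.8, -0.1, -5.3]
width: 0.0561
```

Request:
{"api": "send_rows", "payload": {
  "rows": [0, 0, -0.7, 0, 0, 0, 0, 0, 0, -0.7, 0, 0, 0, 0, 0, 0, -0.6, 0, 0, 0, 0, 0, 0, 0, 0, 0, 0, 0, 0, 0, 0, 0, 0, 0, 0, 0, 0, 0, 0, 0, 0, 0, 0, 0, 0, 0, 0, 0, 0, 0, 0, 0, 0, 0, 0, 0]
}}

```text
time: 12.5
tool_pos: [0.4912, -0.018, 0.027]
ee_rot: [3.022, 0.003, 1.804]
wrist_force: [-5.3, -0.2, 3.8]
width: 0.0559
```

Request:
{"api": "send_rows", "payload": {
  "rows": [0, 0, 0, 0, 0, 0, 0.85, 0, 0, 0, 0, 0, 0, 0.85, 0, 0, 0, 0, 0, 0, 0.85, 0, 0, 0, 0, 0, 0, 0.85, -1, 0, 6, 0, 0, 0, 0.85, -2, 0, 14, 0, 0, 0, 0.85, -3, -1, 22, 0, 0, 0, 0.85, -3, -1, 22, 0, 0, 0, 0.85]
}}

```text
time: 13.5
tool_pos: [0.4823, -0.02, 0.0921]
ee_rot: [3.021, 0.003, 1.804]
wrist_force: [-0.3, 0.4, 0.8]
width: 0.0799
```

```bash
python3 - <<'E'
from h import *
o=get_obs();print(o['tool_pos'],np.degrees(o['ee_rot']),o['wrist_force']); s=snap('wrist','w6.png');np.save('pics/w6T.npy',wT(o,s)); t=snap('scene','s6.png')
a=cv2.imread('pics/w6.png')
cv2.imwrite('pics/w6z.png',np.hstack([cv2.resize(a[90:310,190:315],(375,590)),cv2.resize(t['color'][170:270,180:280,::-1],(425,590))]))
E
```

```text
[ 0.4822911  -0.02003802  0.09209237] [173.10100853   0.19272439 103.36937058] [-0.34848277  0.3910181   0.75016115]
```

View pics/w6z.png

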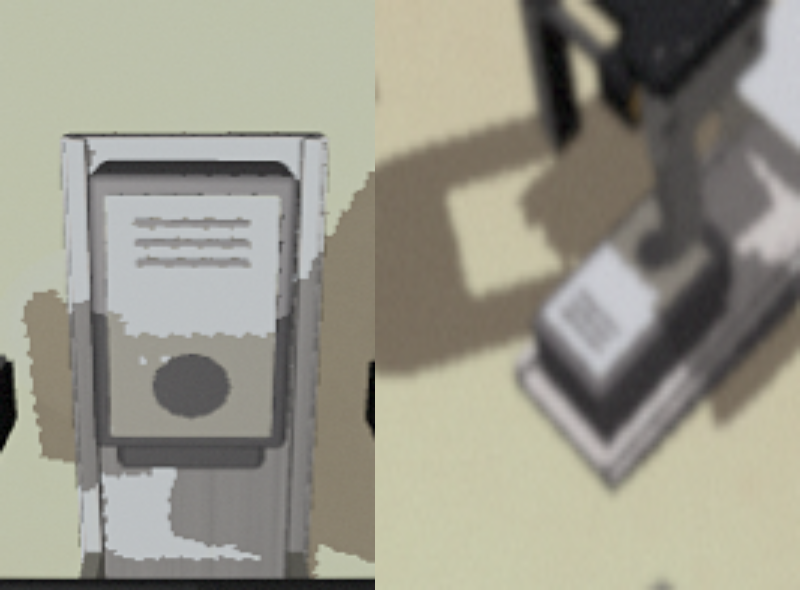

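Wrist and scene views show the cassette lying flat between the rails, nose up-slope and clear of the fingers. Next I move behind the tail with the fingers nearly shut.

Request:
{"api": "send_rows", "payload": {
  "rows": [-17, -4, 4, 0, 0, 0, 0.4, -26, -6, 0, 0, 0, 0, 0.25, -25, -6, 0, 0, 0, 0, 0.25, 0, 0, -22, 0, 0, 0, 0.25, 0, 0, -22, 0, 0, 0, 0.25, 0, 0, -18, 0, 0, 0, 0.25, 0, 0, -10, 0, 0, 0, 0.25, 0, 0, -4, 0, 0, 0, 0.25]
}}

```text
time: 14.6
tool_pos: [0.4138, -0.0359, 0.0177]
ee_rot: [3.023, 0.002, 1.804]
wrist_force: [0.1, -0.9, 0.5]
width: 0.0235
```

```bash
python3 - <<'E'
from h import *
o=get_obs();print(o['tool_pos'],np.degrees(o['ee_rot']),o['wrist_force'],o['width'],o['joint_positions']); s=snap('wrist','w7.png');np.save('pics/w7T.npy',wT(o,s))
E
```

```text
[ 0.41383409 -0.03585144  0.01772006] [1.73213154e+02 1.38167594e-01 1.03372259e+02] [ 0.05774086 -0.86219516  0.46826469] 0.023453847206173526 [-0.27006319 -0.18928368  2.02419515  0.05890407  1.20224559 -2.09274634]
```

View pics/w7.png

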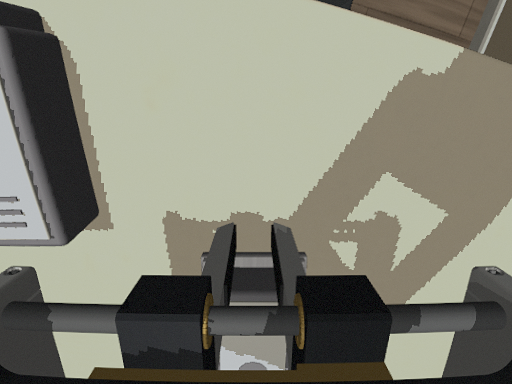

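Request:
{"api": "send_rows", "payload": {
  "rows": [4.8, 1.15, 0.7, 0, 0, 0, 0.25, 4.8, 1.15, 0.7, 0, 0, 0, 0.25, 4.8, 1.15, 0.7, 0, 0, 0, 0.25, 4.8, 1.15, 0.7, 0, 0, 0, 0.25, 3.9, 0.9, 0.5, 0, 0, 0, 0.25, 3.9, 0.9, 0.5, 0, 0, 0, 0.25, 3.9, 0.9, 0.5, 0, 0, 0, 0.25, 3.9, 0.9, 0.5, 0, 0, 0, 0.25]
}}

```text
time: 15.65
tool_pos: [0.4444, -0.0286, 0.0223]
ee_rot: [3.034, 0.002, 1.805]
wrist_force: [-14.6, -2.8, 9.9]
width: 0.0231
```

```bash
python3 - <<'E'
from h import *
o=get_obs();print(o['tool_pos'],o['wrist_force'],o['wrist_torque']); s=snap('scene','s8.png')
cv2.imwrite('pics/s8z.png',cv2.resize(s['color'][140:270,180:330,::-1],None,fx=4,fy=4,interpolation=cv2.INTER_CUBIC))
E
```

```text
[ 0.44436841 -0.02864879  0.02229864] [-14.56768256  -2.78664815   9.93724436] [-0.54909621  2.32481947  0.0431065 ]
```

View pics/s8z.png

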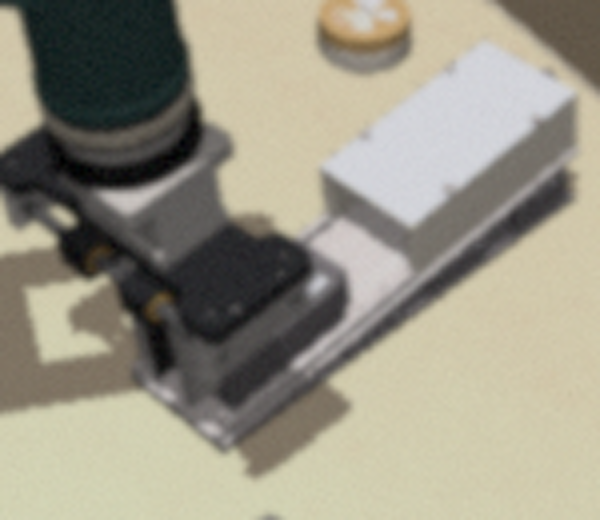

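```bash
python3 - <<'E'
from h import *
o=get_obs();print(o['tool_pos'],o['wrist_force'],o['wrist_torque'],np.degrees(o['ee_rot'])); s=snap('wrist','w8.png');np.save('pics/w8T.npy',wT(o,s));t=snap('top','t8.png')
cv2.imwrite('pics/t8z.png',np.hstack([cv2.resize(s['color'][200:384,180:330,::-1],(450,552)),cv2.resize(t['color'][120:240,230:305,::-1],(345,552))]))
E
```

```text
[ 0.44548621 -0.02841051  0.02245734] [-9.52847888 -3.06450503  7.50707849] [-0.42938211  1.78187051 -0.05360666] [1.73710183e+02 1.32390122e-01 1.03409594e+02]
```

View pics/t8z.png

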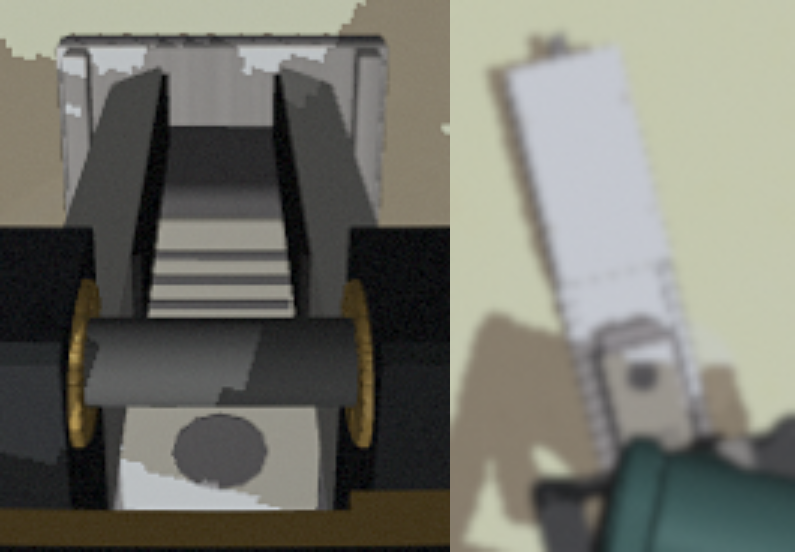

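Top view: the cassette has moved straight along the ramp between the rails. The force is already dropping (14.6 to 9.5 N), and its upward part suggests the fingertips are pressing the tail down slightly. I'll ease up and let it settle.

Request:
{"api": "send_rows", "payload": {
  "rows": [0, 0, 0.5, 0, 0, 0, 0.25, 0, 0, 0.5, 0, 0, 0, 0.25, 0, 0, 0.5, 0, 0, 0, 0.25, 0, 0, 0.5, 0, 0, 0, 0.25, 0, 0, 0, 0, 0, 0, 0.25, 0, 0, 0, 0, 0, 0, 0.25, 0, 0, 0, 0, 0, 0, 0.25, 0, 0, 0, 0, 0, 0, 0.25]
}}

```text
time: 16.8
tool_pos: [0.449, -0.0277, 0.0251]
ee_rot: [3.022, 0.003, 1.804]
wrist_force: [-2.8, 1.1, -3.0]
width: 0.0236
```

Request:
{"api": "send_rows", "payload": {
  "rows": [3.9, 0.9, 0.5, 0, 0, 0, 0.25, 3.9, 0.9, 0.5, 0, 0, 0, 0.25, 3.9, 0.9, 0.5, 0, 0, 0, 0.25, 3.9, 0.9, 0.5, 0, 0, 0, 0.25, 3.9, 0.9, 0.5, 0, 0, 0, 0.25, 3.9, 0.9, 0.5, 0, 0, 0, 0.25, 3.9, 0.9, 0.5, 0, 0, 0, 0.25, 3.9, 0.9, 0.5, 0, 0, 0, 0.25]
}}

```text
time: 17.8
tool_pos: [0.4804, -0.0205, 0.0292]
ee_rot: [3.022, 0.003, 1.804]
wrist_force: [-2.4, -0.6, -2.6]
width: 0.0236
```

Request:
{"api": "send_rows", "payload": {
  "rows": [3.9, 0.9, 0.5, 0, 0, 0, 0.25, 3.9, 0.9, 0.5, 0, 0, 0, 0.25, 3.9, 0.9, 0.5, 0, 0, 0, 0.25, 3.9, 0.9, 0.5, 0, 0, 0, 0.25, 3.9, 0.9, 0.5, 0, 0, 0, 0.25, 3.9, 0.9, 0.5, 0, 0, 0, 0.25, 3.9, 0.9, 0.5, 0, 0, 0, 0.25, 3.9, 0.9, 0.5, 0, 0, 0, 0.25]
}}

```text
time: 18.8
tool_pos: [0.5116, -0.0133, 0.0331]
ee_rot: [3.022, 0.003, 1.804]
wrist_force: [-3.2, -0.8, -3.5]
width: 0.0235
```

```bash
python3 - <<'E'
from h import *
o=get_obs();print(o['tool_pos'],o['wrist_force'],o['wrist_torque'],np.degrees(o['ee_rot'])); s=snap('wrist','w9.png');np.save('pics/w9T.npy',wT(o,s));t=snap('scene','s9.png')
cv2.imwrite('pics/t9z.png',np.hstack([cv2.resize(s['color'][100:340,180:330,::-1],(375,600)),cv2.resize(t['color'][140:260,190:325,::-1],(425,378*425//425+222))]))
E
```

```text
[ 0.51162768 -0.01328886  0.03314459] [-3.1772772  -0.79268998 -3.53332413] [-0.1573062   0.66556292  0.01847757] [1.73165668e+02 1.61825473e-01 1.03370804e+02]
```

View pics/t9z.png

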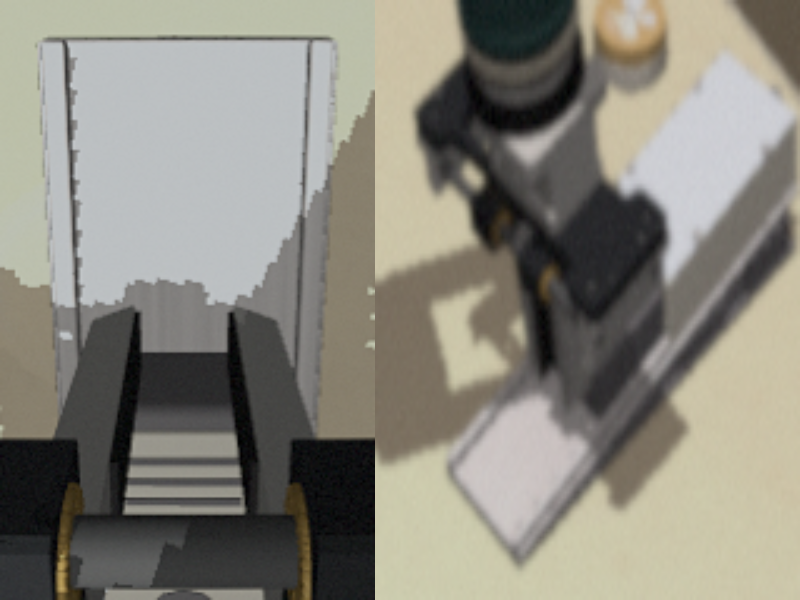

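Request:
{"api": "send_rows", "payload": {
  "rows": [1.95, 0.45, 0.24, 0, 0, 0, 0.25, 1.95, 0.45, 0.24, 0, 0, 0, 0.25, 1.95, 0.45, 0.24, 0, 0, 0, 0.25, 1.95, 0.45, 0.24, 0, 0, 0, 0.25, 1.95, 0.45, 0.24, 0, 0, 0, 0.25, 1.95, 0.45, 0.24, 0, 0, 0, 0.25, 1.95, 0.45, 0.24, 0, 0, 0, 0.25, 1.95, 0.45, 0.24, 0, 0, 0, 0.25]
}}

```text
time: 19.9
tool_pos: [0.5262, -0.01, 0.0352]
ee_rot: [3.024, 0.003, 1.804]
wrist_force: [-5.0, -2.3, 0.4]
width: 0.0236
```

Request:
{"api": "send_rows", "payload": {
  "rows": [0.4, 0.1, 0.05, 0, 0, 0, 0.25, 0.4, 0.1, 0.05, 0, 0, 0, 0.25, 0.4, 0.1, 0.05, 0, 0, 0, 0.25, 0.4, 0.1, 0.05, 0, 0, 0, 0.25, 0.4, 0.1, 0.05, 0, 0, 0, 0.25, 0.4, 0.1, 0.05, 0, 0, 0, 0.25, 0.4, 0.1, 0.05, 0, 0, 0, 0.25, 0.4, 0.1, 0.05, 0, 0, 0, 0.25]
}}

```text
time: 20.9
tool_pos: [0.5294, -0.0093, 0.0356]
ee_rot: [3.024, 0.003, 1.804]
wrist_force: [-6.5, -1.5, 0.5]
width: 0.0235
```

Request:
{"api": "send_rows", "payload": {
  "rows": [0.4, 0.1, 0.05, 0, 0, 0, 0.25, 0.4, 0.1, 0.05, 0, 0, 0, 0.25, 0.4, 0.1, 0.05, 0, 0, 0, 0.25, 0.4, 0.1, 0.05, 0, 0, 0, 0.25, 0.4, 0.1, 0.05, 0, 0, 0, 0.25, 0.4, 0.1, 0.05, 0, 0, 0, 0.25, 0.4, 0.1, 0.05, 0, 0, 0, 0.25, 0.4, 0.1, 0.05, 0, 0, 0, 0.25]
}}

```text
time: 21.9
tool_pos: [0.5326, -0.0085, 0.0361]
ee_rot: [3.024, 0.003, 1.804]
wrist_force: [-6.2, -0.3, 0.7]
width: 0.0236
```

Request:
{"api": "send_rows", "payload": {
  "rows": [0.4, 0.1, 0.05, 0, 0, 0, 0.25, 0.4, 0.1, 0.05, 0, 0, 0, 0.25, 0.4, 0.1, 0.05, 0, 0, 0, 0.25, 0.4, 0.1, 0.05, 0, 0, 0, 0.25, 0.4, 0.1, 0.05, 0, 0, 0, 0.25, 0.4, 0.1, 0.05, 0, 0, 0, 0.25, 0.4, 0.1, 0.05, 0, 0, 0, 0.25, 0.4, 0.1, 0.05, 0, 0, 0, 0.25]
}}

```text
time: 22.9
tool_pos: [0.5356, -0.0077, 0.0365]
ee_rot: [3.024, 0.003, 1.804]
wrist_force: [-6.7, -1.3, 1.9]
width: 0.0232
```

Request:
{"api": "send_rows", "payload": {
  "rows": [0.4, 0.1, 0.05, 0, 0, 0, 0.25, 0.4, 0.1, 0.05, 0, 0, 0, 0.25, 0.4, 0.1, 0.05, 0, 0, 0, 0.25, 0.4, 0.1, 0.05, 0, 0, 0, 0.25, 0.4, 0.1, 0.05, 0, 0, 0, 0.25, 0.4, 0.1, 0.05, 0, 0, 0, 0.25, 0.4, 0.1, 0.05, 0, 0, 0, 0.25, 0.4, 0.1, 0.05, 0, 0, 0, 0.25]
}}

```text
time: 23.9
tool_pos: [0.5385, -0.007, 0.0368]
ee_rot: [3.025, 0.003, 1.804]
wrist_force: [-7.8, -2.1, 1.8]
width: 0.0235
```

Request:
{"api": "send_rows", "payload": {
  "rows": [0.3, 0.07, 0.045, 0, 0, 0, 0.25, 0.3, 0.07, 0.045, 0, 0, 0, 0.25, 0.3, 0.07, 0.045, 0, 0, 0, 0.25, 0.3, 0.07, 0.045, 0, 0, 0, 0.25, 0.3, 0.07, 0.045, 0, 0, 0, 0.25, 0.3, 0.07, 0.045, 0, 0, 0, 0.25, 0.3, 0.07, 0.045, 0, 0, 0, 0.25, 0.3, 0.07, 0.045, 0, 0, 0, 0.25]
}}

```text
time: 24.9
tool_pos: [0.5394, -0.0068, 0.037]
ee_rot: [3.029, 0.003, 1.804]
wrist_force: [-10.4, -3.0, 4.8]
width: 0.0235
```

Request:
{"api": "send_rows", "payload": {
  "rows": [0.3, 0.07, 0.04, 0, 0, 0, 0.25, 0.3, 0.07, 0.04, 0, 0, 0, 0.25, 0.3, 0.07, 0.04, 0, 0, 0, 0.25, 0.3, 0.07, 0.04, 0, 0, 0, 0.25, 0, 0, 0, 0, 0, 0, 0.25, 0, 0, 0, 0, 0, 0, 0.25, 0, 0, 0, 0, 0, 0, 0.25, 0, 0, 0, 0, 0, 0, 0.25]
}}

```text
time: 25.9
tool_pos: [0.5394, -0.0068, 0.0369]
ee_rot: [3.032, 0.003, 1.804]
wrist_force: [-14.6, -4.3, 6.6]
width: 0.0235
```

```bash
python3 - <<'E'
from h import *
o=get_obs();print(o['tool_pos'],o['wrist_force'],o['wrist_torque'],np.degrees(o['ee_rot'])); s=snap('wrist','w10.png');np.save('pics/w10T.npy',wT(o,s))
E
```

```text
[ 0.53935398 -0.00679551  0.03694592] [-14.60318877  -4.29552665   6.5657715 ] [-0.60235278  2.55077188 -0.00347698] [1.73698271e+02 1.61494526e-01 1.03383416e+02]
```

The arm has stopped moving while the force rose sharply from 8 to 15 N. About 5 mm before that there was a faint rise of around 0.6 N or more, which fits the sprung pad. The nose is on the rigid block, so I back off gently.

Request:
{"api": "send_rows", "payload": {
  "rows": [-1, -0.25, -0.12, 0, 0, 0, 0.25, -1, -0.25, -0.12, 0, 0, 0, 0.25, -1.5, -0.35, -0.18, 0, 0, 0, 0.25, -2, -0.5, -0.24, 0, 0, 0, 0.25, -5, -1.2, -0.6, 0, 0, 0, 0.25, -8, -1.9, -1, 0, 0, 0, 0.25, -10, -2.4, -1.2, 0, 0, 0, 0.25, -10, -2.4, -1.2, 0, 0, 0, 0.25]
}}

```text
time: 26.95
tool_pos: [0.5042, -0.0151, 0.0325]
ee_rot: [3.022, 0.003, 1.804]
wrist_force: [-0.1, -0.2, -0.2]
width: 0.0235
```

```bash
python3 - <<'E'
from h import *
o=get_obs();print(o['tool_pos'],o['wrist_force'],np.degrees(o['ee_rot'])); s=snap('wrist','w11.png');np.save('pics/w11T.npy',wT(o,s));t=snap('scene','s11.png')
cv2.imwrite('pics/t11z.png',np.hstack([cv2.resize(s['color'][100:340,180:330,::-1],(375,600)),cv2.resize(t['color'][140:260,190:325,::-1],(425,600))]))
E
```

```text
[ 0.50415702 -0.01512291  0.03245683] [-0.13966439 -0.17447863 -0.15568692] [1.73154344e+02 1.65688617e-01 1.03366938e+02]
```

View pics/t11z.png

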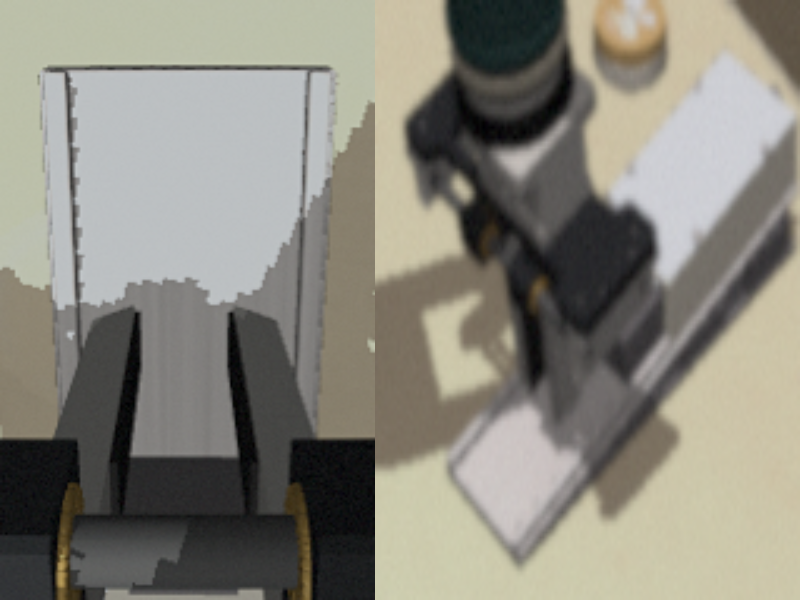

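Request:
{"api": "send_rows", "payload": {
  "rows": [-10, -2, 2, 0, 0, 0, 0.25, -10, -3, 12, 0, 0, 0, 0.25, -10, -3, 20, 0, 0, 0, 0.25, -10, -2, 22, 0, 0, 0, 0.25, -8, -2, 22, 0, 0, 0, 0.5, -4, -1, 22, 0, 0, 0, 0.8, 0, 0, 10, 0, 0, 0, 1, 0, 0, 0, 0, 0, 0, 1]
}}

```text
time: 28.05
tool_pos: [0.4534, -0.0282, 0.1436]
ee_rot: [3.02, 0.004, 1.804]
wrist_force: [-1.4, 0.4, -0.4]
width: 0.0602
```

```bash
python3 - <<'E'
from h import *
o=get_obs();print(o['tool_pos'],o['wrist_force'],np.degrees(o['ee_rot'])); s=snap('wrist','w12.png');np.save('pics/w12T.npy',wT(o,s));t=snap('top','t12.png');t=snap('scene','s12.png')
cv2.imwrite('pics/w12z.png',cv2.resize(s['color'][100:310,180:330,::-1],(428,600)))
cv2.imwrite('pics/s12z.png',cv2.resize(t['color'][60:360,60:460,::-1],None,fx=2,fy=2))
E
```

```text
[ 0.45335963 -0.02816239  0.14358688] [-1.36533028  0.41236506 -0.39839733] [173.0456675    0.22220132 103.36191813]
```

View pics/w12z.png

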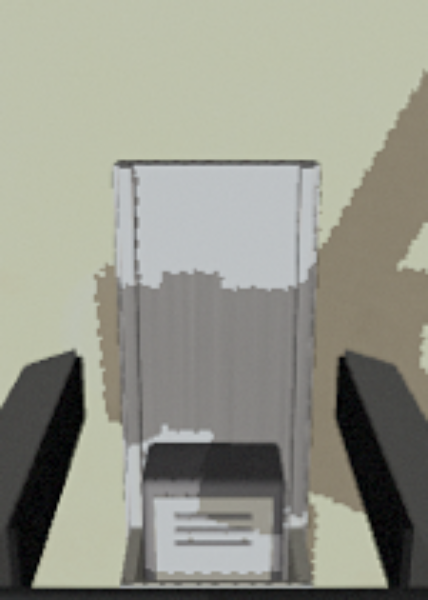

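View pics/s12z.png

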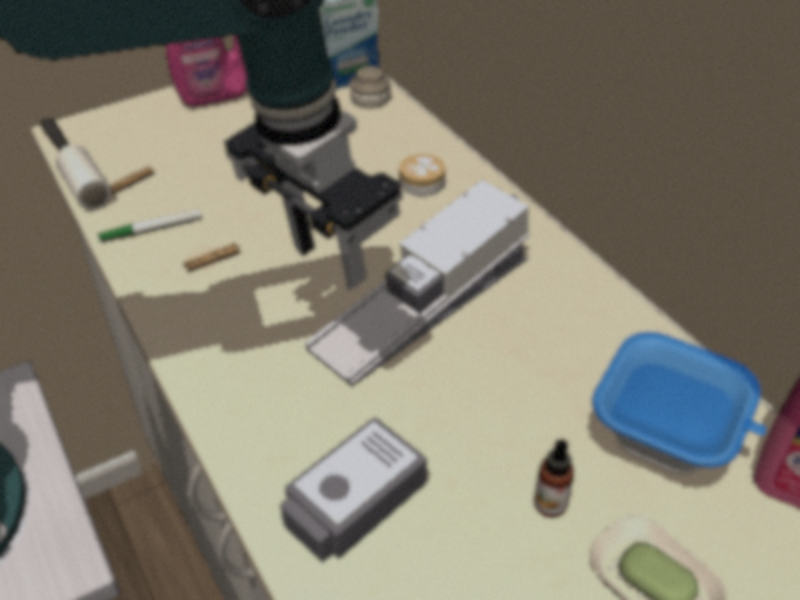

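```bash
python3 - <<'E'
from h import *
np.set_printoptions(precision=4,suppress=True)
s=np.load('pics/w12.npz'); T=np.load('pics/w12T.npy')
f=lambda p:np.array([(180+x*150/428-.3,100+y*.35-.3) for x,y in p])
o=np.array([.4374,-.0308,.008]);Wr=R.from_euler('zy',[13.4,-7],degrees=True).as_matrix()
def inv(px,h):
    n=Wr[:,2]; p=cv2.undistortPoints(px[:,None],s['intrinsics'],s['distortion'])[:,0]
    d=np.c_[p,np.ones(len(p))]@T[:3,:3].T; c=T[:3,3]
    return (c+d*((h-n@(c-o))/(d@n))[:,None]-o)@Wr
print('foot',inv(f([(113,163),(321,163)]),0)); print('tail bottom',inv(f([(150,445),(278,445)]),0.001)); print('tail top',inv(f([(145,482),(285,482)]),.036))
print('mouth top',inv(f([(122,583),(312,583)]),.046))
E
```

```text
foot [[ 0.0005 -0.0379  0.    ]
 [ 0.001   0.0419  0.    ]]
tail bottom [[ 0.1202 -0.0264  0.001 ]
 [ 0.121   0.0279  0.001 ]]
tail top [[ 0.1169 -0.0267  0.036 ]
 [ 0.1177  0.0269  0.036 ]]
mouth top [[ 0.155  -0.036   0.046 ]
 [ 0.1565  0.0374  0.046 ]]
```

Wrist view: the tail protrudes from the mouth, straight and flat, at s≈118–120 mm. The nose is therefore at about 219 mm, agreeing with the stop seen earlier at about 222 mm. The scene view shows the other things still in their places. Handing in.

```bash
python3 - <<'E'
from h import *
o=get_obs();print(o['time'],o['wrist_force']); print(close_job())
E
```

```text
28.2 [0.50491945 0.55935634 0.30077255]
the job is handed in; nothing more can be done
None
```

I loaded the smaller cassette into the dock and handed the job in at 28.2 s. It was set flat on the foot of the ramp, nose up the slope, and released. I then pushed it from behind with nearly shut fingers until it met the rigid stop, and backed the arm off clear.

**Seating:**
- Sliding force was 2.5–6 N, with a faint rise over the last few millimetres where the sprung pad sits.
- It then climbed sharply to about 15–16 N with no further movement, so the stop itself took under 20 N.
- After backing off, the picture puts the tail at about 118–120 mm up the ramp, straight, with its nose at about 219 mm. It had not sprung back.

**Bystanders:** they looked undisturbed in the last scene picture.

**Disagreements and oddities:**
- **Camera mismatch:** the top and scene cameras differed by up to about 8–10 mm, so I used the wrist camera for positions.
- **Stop position:** it read about 222 mm (± 8) in the picture, about 219 mm from the cassette's final place, and about 215 mm from arm position at contact.
- **Start of the push:** the force briefly reached about 15 N along the ramp because the fingers pressed the tail down. This was far from the stop, and easing up cleared it.
- **Last joint:** it came within 0.005 rad of its limit while I was looking under the hood.

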